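Shut and lock the meter service box with its quarter-turn stud

TASK

Close up the grey meter service box: swing its open cover fully shut, turn the steel wing of the stud on the cover clockwise until it lines up with the two dark index bars (pointing front to back), press it fully in, then give it a full quarter turn clockwise so that it locks with the wing lying across the cover. Leave it shut, pressed in and locked, and leave the other parts on the shelf where they lie.

Things in the scene. Friction and masses are not known exactly. Their poses are not given: they have to be found in the camera images.
- box: Fixed grey service box, 180 mm (own x) by 240 mm (own y) by 90 mm high, open on top. Origin: centre of its underside; own x points from the front (robot side) to the hinge side, y left, z up. The cover's hinge line runs along own y at x = 90, z = 90 mm. With the cover shut its upper face is at z = 96 mm and the stud's axis is vertical at x = -45 mm, y = 0.
- cover (a joint): Hinge of the flat aluminium cover (180 x 240 x 6 mm, about 0.35 kg), rad: 0 = shut, flat on the box; grows as the front edge rises; stop at 1.5. Stiff hinge (0.8 N m friction): stays where it is left; about 3 to 8 N near the front edge pushes it down.
- cover_hinge (a point): Middle of the hinge line: the far top edge of the box, at the cover's underside.
- cover_edge (a point): Middle of the cover's free front edge, at its upper (outer) face; 180 mm from the hinge line. Axes move with the cover: x towards the hinge, y left, z out of the outer face.
- wing (a joint): Turn of the wing about the stud axis, rad, growing clockwise seen from above: 0 = in line with slot and index bars (along the box's x), negative = still to be turned clockwise to line up, 1.57 = a quarter turn on, at the stop, wing across the cover (along the box's y). Friction 0.05 N m; stays where it is left. Other stop at -1.5.
- stud (a joint): How far the stud is pressed in, m: 0 = out, 0.012 = fully in. About 4 N moves it; no spring, stays where it is left. With the cover shut its key passes the slot only when the wing is within about 0.13 rad of 0 (else it stops about 1 mm in); only when fully in can the wing turn on to 1.57, and the key then holds the cover down.
- wing_top (a point): Centre of the top of the stud's steel wing, on the stud axis. The wing is an upright bar 70 mm long, 10 mm thick, 22 mm tall, centred on the axis, on a thin shaft; its top is 37 mm above the cover's upper face with the stud out, 25 mm with it in. Site x runs along the bar, z out of the cover.
- wheel: Bystander: steel balance wheel, 80 mm across, 12 mm high, lying flat. Origin at the centre of its underside.
- cap: Bystander: heavy cast iron pedestal cap, 92 mm across, 44 mm high. Origin at the centre of its underside.
- rejector: Bystander: brass coin rejector plate, 75 x 50 mm, up to 15 mm high. Origin at the centre of its underside.
- flag: Bystander: red plastic expiry flag, 95 x 36 mm, 5 mm thick, lying flat. Origin on its underside.
- stand: Scenery: fixed walnut stand, 160 x 100 mm, with three dial faces on edge, 108 mm high. Origin at the centre of its underside.
- slot (a point): Centre of the slot (44 x 11 mm, front to back) in the fixed steel plate inside the box, 7 mm below the rim, that takes the stud's key (36 x 6 mm).

How it is judged:
By the outcome, as a careful person would: the job done as asked, in the order asked, and still so for the second after the job is handed in, with the robot touching nothing.
It also fails if it takes over 48 s, if anything falls off the work surface, if the arm or the gripper's body presses on something with over 40 N, if the wrist force passes 120 N, or if a joint passes its speed limit or range.

ROBOT

A 6-joint arm with a two-finger parallel gripper is mounted at the origin on the work surface. World frame = base frame: x ahead of the robot, y to its left, z up, the work surface at z = 0. Lengths are in mm, angles in degrees, forces in N, time in s.
With the tool pointing down it reaches from about 325 to 925 mm from the base axis. Payload 3.1 kg.
Tool frame: the origin (TCP) lies at the very end of the fingers, on their centre line; the grasp point (between the pads) lies grasp_offset behind it (grasp_offset is the distance from the TCP to the grasp point, in mm); z points along the fingers, y is the line along which they close (so a half turn about z gives the same grasp; the last joint's range is limited). The gripper opens to 85 mm and grips with 20 to 120 N. Pads are 22 mm wide; open, the fingers measure 114 mm over their backs; the gripper's body (76 mm by 85 mm) begins 54 mm behind the grasp point. The pads swing forward as they close: fully open they stand 13 mm farther back than shut.
Start: joints at [-77.533, 12.427, 92.441, -0, 75.132, -6.429], TCP at [202.43, -591.322, 231.3] pointing down, gripper open.
Joint ranges: [-157.48, 157.48], [-44.54, 120.13], [17.64, 146.25], [-64.5, 244.5], [7.68, 150.69], [-147.95, 147.95]. Speed limits (degrees/s): [159.86, 159.86, 180, 180, 180, 180].

INTERFACE

Orientations are given as [roll, pitch, yaw] about the fixed x, y, z axes, in that order (R = Rz(yaw) Ry(pitch) Rx(roll)).
In Python, from station import * gives the robot as it stands. Calls block until the motion is done:
- goto(position, orientation): joint-space move of the TCP to a pose.
- move_l(position, attitude=None, speed=150): straight line of the TCP; attitude=None keeps the orientation; speed is the mean speed in mm/s.
- move_j(angles): joint-space move.
- grip(opening, squeeze=None): finger opening in mm; squeeze is the grip in N (None keeps the last); returns when the fingers have stopped.
- wait(seconds).
- solve_ik(position, orientation): joint angles nearest the present ones, or None.
- get_obs(): the state.
- get_image(name): name is "side" or "top" or "wrist"; returns the picture (400x640x3 uint8, red, green, blue); there is no depth.
- get_calibration(name): a dict with "fx", "fy", "cx", "cy" (pixels), "R" (3x3) and "t" (3): a world point X has camera coordinates R X + t; the wrist camera has in their place "mount" (4x4, takes a point from camera to tool coordinates, whose origin is the TCP and whose axes are the flange's). Camera axes: x right, y down, z forward; pixel columns grow to the right and rows downward; lengths in mm; the calibration is good to about 2 mm. The wrist camera is an equidistant fisheye: a pixel r from the principal point sees the ray r / f radians off the axis. A picture is of the moment at which its call begins: read the wrist's pose just before it. get_calibration takes no time and is no camera call.
A pose or a line that the arm cannot do raises Unreachable and nothing moves.
- sign_off(): hands the job in; it is judged then, once.
Trained networks look in the newest picture that a camera, given by its name, has taken for a name from the list of things; names that differ only in an ending like _2 or _b are one class to them, and where a whole thing is asked for, a point or a joint stands for the part that bears it (a point fixed in the world has none). Each returns a list of dicts, best first, with "score" (0 to 1); they miss things now and then, are a little off and sometimes report something else, mostly with a low value. They report only what shows in the picture. A call takes as long as a camera call.
- spot_in(name, camera): "extent" ([centre column, centre row, width, height] in pixels, round what is visible of it).
- regions_of(name, camera): "region" (400x640 bool, what is visible of it) and "extent" ([centre column, centre row, width, height] in pixels, round what is visible of it).
The state is a dict: "t": time; "joint_pos": joint angles; "qvel": joint speeds; "effort": joint torques, N m; "tcp_pos": TCP position; "ee_rot": TCP orientation; "wrist_force": force on the tool from outside, world axes, zero at the start; "moment": the same for the moment, N m; "grip_width": finger opening in mm; "grip_force": force on a finger pad.
Only numpy, scipy, OpenCV 4.12 (cv2) and the standard library are available. Lean on these libraries where they do the work, as an engineer would, in place of code of your own. Each camera call takes 0.05 s, during which the arm holds its last target. There are 200 camera calls.

## Working session

There is one attempt and no reset: what is moved stays moved. The work goes in short steps, each a Python script; the robot and the scene stay as the last script left them, time stands still between calls to the robot, and variables do not carry over. Pictures are saved under pics/ and viewed, at most 10 in all, crops included, and the job is handed in when it is done.

```bash
mkdir -p pics; ls; python3 - <<'E'
from station import *
import cv2,numpy as np
a=get_image("side");b=get_image("top")
cv2.imwrite("pics/side0.png",a[:,:,::-1]);cv2.imwrite("pics/top0.png",b[:,:,::-1])
np.save("pics/side0.npy",a);np.save("pics/top0.npy",b)
for n in("side","top","wrist"):print(n,get_calibration(n))
for n in("box","cover","wing_top","cover_edge","slot"):
  for c in("side","top"):
    print(n,c,[(np.round(d["extent"]),round(d["score"],2)) for d in spot_in(n,c)[:2]])
o=get_obs();print(o)
E
```

```text
pics
side {'fx': 458.51366227095156, 'fy': 458.51366227095156, 'cx': 322.5031167661843, 'cy': 199.651666887585, 'R': array([[-0.88154752, -0.47204189, -0.00710059],
       [-0.304353  ,  0.57975438, -0.75581354],
       [ 0.36089225, -0.66412447, -0.6547484 ]]), 't': array([ 575.14684444,  167.5952146 , 1073.61811203])}
top {'fx': 519.8125161086716, 'fy': 519.8125161086716, 'cx': 314.10948401003657, 'cy': 191.51361880082487, 'R': array([[-0.01071426, -0.99991517,  0.00740693],
       [-0.99607984,  0.01002212, -0.08788913],
       [ 0.08780744, -0.00831956, -0.99610272]]), 't': array([ 171.2436544 ,  581.92583312, 1518.17341796])}
wrist {'fx': 309.70691628693146, 'fy': 309.70691628693146, 'cx': 319.0249377635398, 'cy': 199.361807194629, 'mount': array([[-2.81979919e-04, -9.62474744e-01, -2.71371126e-01,
         6.83880740e+01],
       [ 9.99999448e-01, -5.46059008e-04,  8.97620334e-04,
         2.04698986e-02],
       [-1.01212155e-03, -2.71370723e-01,  9.62474367e-01,
        -1.43485771e+02],
       [ 0.00000000e+00,  0.00000000e+00,  0.00000000e+00,
         1.00000000e+00]])}
bo
[... 630 characters left out ...]
.,  96.,  68.]), 0.81)]
{'t': 0.6, 'joint_pos': array([-7.75313031e+01,  1.24269732e+01,  9.24385416e+01, -5.50421517e-04,
        7.51292544e+01, -6.43034600e+00]), 'qvel': array([-0.04897666, -0.02456936,  0.01688714,  0.08437659, -0.00191516,
       -0.02441112]), 'effort': array([-3.48353942e-04, -3.96581411e+01, -3.04033470e+01, -1.62130959e-04,
        1.21415469e-03, -4.39636807e-06]), 'tcp_pos': array([ 202.44899095, -591.3534917 ,  231.32802314]), 'ee_rot': array([1.79994862e+02, 1.11448156e-03, 1.88991840e+01]), 'wrist_force': array([-0.15627123, -0.51738676, -0.29711171]), 'moment': array([ 0.00660689, -0.01524015, -0.00809894]), 'grip_force': 0.0, 'grip_width': 85.60504434731813}
```

```bash
python3 - <<'E'
import cv2
a=cv2.imread("pics/side0.png");b=cv2.imread("pics/top0.png")
A=cv2.resize(a[80:240,260:460],None,fx=4,fy=3.75*4/3.75,interpolation=cv2.INTER_CUBIC)[:600]
cv2.imwrite("pics/s1.png",A[:600])
cv2.imwrite("pics/t1.png",cv2.resize(b[130:270,320:500],None,fx=4,fy=4,interpolation=cv2.INTER_CUBIC))
E
```

```text
(no output)
```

View pics/s1.png

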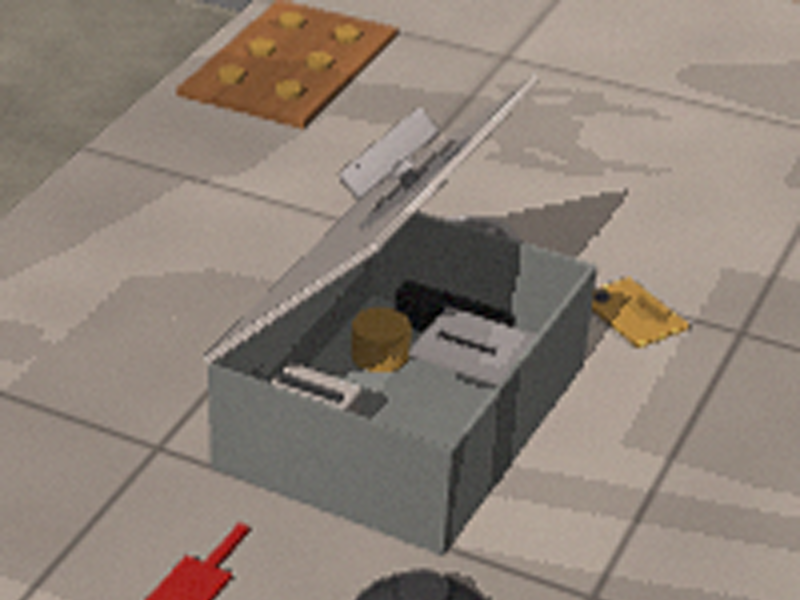

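View pics/t1.png

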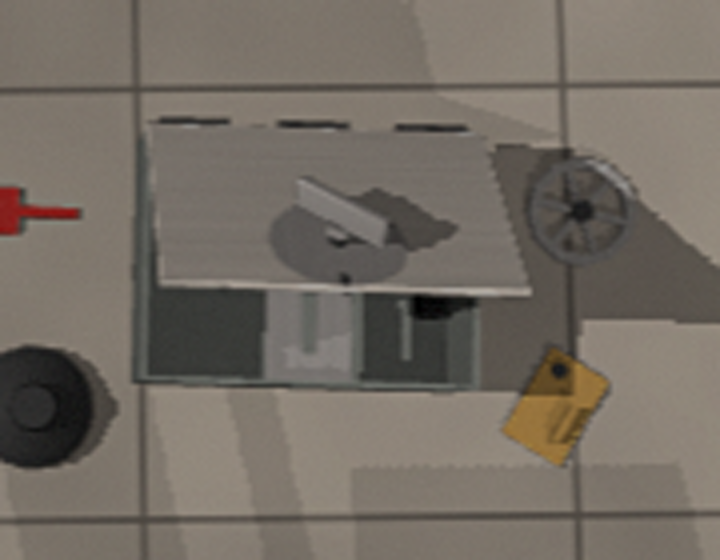

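View pics/top0.png

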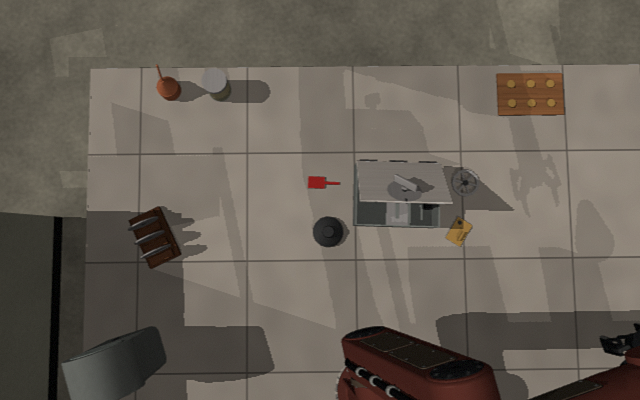

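```bash
cat > geo.py <<'E'
import numpy as np
from scipy.optimize import least_squares
from station import get_calibration
C={n:get_calibration(n) for n in("side","top")}
def proj(n,X):
    c=C[n];p=c["R"]@X+c["t"];return np.array([c["fx"]*p[0]/p[2]+c["cx"],c["fy"]*p[1]/p[2]+c["cy"]])
def rz(a):return np.array([[np.cos(a),-np.sin(a),0],[np.sin(a),np.cos(a),0],[0,0,1]])
def cov2box(P,th): # cover frame at hinge: x to front negative; z up
    c,s=np.cos(th),np.sin(th)  # front rises
    x,y,z=P;return np.array([90+c*x+s*z,y,90-s*x+c*z])
def box2w(P,x,y,yaw):return np.array([x,y,0])+rz(yaw)@P
E
cat > fit.py <<'E'
from geo import *
B=[("top",(135,382),(-90,120,90)),("top",(478,390),(-90,-120,90)),
("side",(450,450),(-90,120,90)),("side",(445,552),(-90,120,0)),("side",(595,268),(-90,-120,90)),("side",(212,468),(90,120,0))]
K=[("top",(160,286),(-180,120,6)),("top",(530,294),(-180,-120,6)),("top",(148,125),(0,120,6)),("side",(375,248),(-180,120,0)),("side",(535,77),(-180,-120,3)),("side",(208,358),(0,120,3))]
W=[("top",(302,180),1),("top",(387,225),-1),("side",(342,180),1),("side",(421,109),-1)]
px=lambda n,p:np.array(p)/4+((260,80) if n=="side" else (320,130))
def res(q):
    x,y,yaw,th,w=q;r=[]
    for n,p,P in B:r.append(proj(n,box2w(np.array(P,float),x,y,yaw))-px(n,p))
    for n,p,P in K:r.append(proj(n,box2w(cov2box(P,th),x,y,yaw))-px(n,p))
    for n,p,s in W:
        P=(-135+s*35*np.cos(w),-s*35*np.sin(w),43);r.append(proj(n,box2w(cov2box(P,th),x,y,yaw))-px(n,p))
    return np.concatenate(r)
s=least_squares(res,[600,-180,0,.8,-1],loss="soft_l1");q=s.x
print(q,np.degrees(q[2:]));print(np.round(res(q).reshape(-1,2),1))
E
python3 fit.py
```

```text
[ 5.65420123e+02 -7.19293644e+01 -3.82006265e-02  8.12819606e-01
 -8.10198866e-01] [ -2.18873468  46.57113293 -46.42097558]
[[ 1.1  0.1]
 [ 0.1  0.4]
 [ 0.5  0.5]
 [-0.5  1. ]
 [ 0.7 -0.9]
 [-0.4 -0. ]
 [-0.2 -0.6]
 [ 0.2 -0. ]
 [-0.7 -0.5]
 [ 1.4  1.3]
 [ 1.3  0.1]
 [-0.8  1. ]
 [-0.2 -0.6]
 [ 0.3 -0.1]
 [-0.9 -1.2]
 [ 0.2 -0.7]]
```

```bash
cat >> geo.py <<'E'
BX,BY,BW=565.4,-71.9,-0.0382
def W(P,d=0): return [float(v) for v in box2w(np.array(P,float),BX,BY,BW)+np.array([0,0,d])]
E
python3 - <<'E'
from station import *
from geo import *
rpy=[180,0,177.8]
p=lambda deg,d=0:W(cov2box((-160,-75,6),np.radians(deg)),d)
o=get_obs();print(get_obs().get("grasp_offset"))
move_l([202.4,-591.3,330],speed=250)
grip(0)
goto(p(56,60),rpy); print(get_obs()["t"])
move_l(p(56,20),speed=150);f0=get_obs()["wrist_force"]
for d in np.arange(52,-1,-4.0):
    move_l(p(d),speed=70); f=get_obs()["wrist_force"]-f0
    print(d,f.round(1))
    if np.linalg.norm(f)>50:break
z=0
while z>-5:
    z-=1;move_l(p(0,z),speed=20);f=get_obs()["wrist_force"]-f0;print(z,f.round(1))
    if f[2]>15:break
print(get_obs()["tcp_pos"],get_obs()["t"])
a=get_image("side");import cv2;cv2.imwrite("pics/side1.png",cv2.resize(a[80:240,260:460,::-1],None,fx=3,fy=3))
E
```

```text
None
3.9833
52.0 [ 0.8  1.4 -1.5]
48.0 [ 1.   0.8 -2. ]
44.0 [ 0.7  0.8 -1.2]
40.0 [ 0.   1.1 -2.1]
36.0 [ 0.7  0.2 -1.8]
32.0 [ 0.8  0.9 -1. ]
28.0 [ 1.   1.5 -2. ]
24.0 [ 1.6 -0.1 -1. ]
20.0 [-0.8  1.1 -1.2]
16.0 [-0.2  0.8 -0.6]
12.0 [ 0.3  0.2 -1.8]
8.0 [-0.5  0.9 -0.9]
4.0 [-0.1  0.1 -1.4]
0.0 [1.8 0.9 0.1]
-1 [-1.5  0.6  6. ]
-2 [-3.8  2.  11.2]
-3 [-4.5  3.9 15.6]
[ 493.2613806  -144.51212398   95.86852935] 9.7083
```

View pics/side1.png

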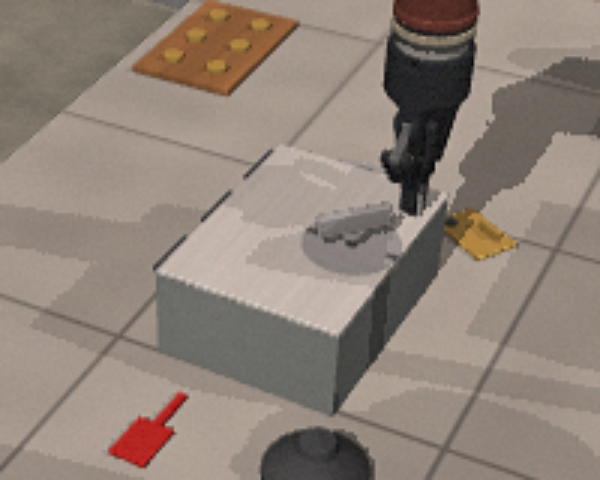

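The cover lies flat (TCP z = 95.9 under 15 N load). The wing is near (350,225) in this crop, untouched. Next I'll retreat and locate the stud from the wrist camera.

```bash
cat >> geo.py <<'E'
from scipy.spatial.transform import Rotation as Ro
def wproj(X,tcp,rpy):
    c=get_calibration("wrist");R=Ro.from_euler("xyz",rpy,degrees=True).as_matrix()
    M=c["mount"];pt=R.T@(np.array(X)-tcp);p=M[:3,:3].T@(pt-M[:3,3])
    th=np.arctan2(np.hypot(p[0],p[1]),p[2]);a=np.arctan2(p[1],p[0])
    return np.array([c["cx"]+c["fx"]*th*np.cos(a),c["cy"]+c["fy"]*th*np.sin(a)])
E
python3 - <<'E'
from station import *
from geo import *
import cv2
rpy=[180,0,177.8]
p=W((-45,0,240))
q=get_obs()["tcp_pos"];move_l([q[0],q[1],240],speed=200)
grip(60)
move_l(p,rpy,speed=200)
wait(.1);o=get_obs();a=get_image("wrist").copy()
print(o["tcp_pos"],o["ee_rot"],o["t"])
np.savez("pics/w.npz",a=a,t=o["tcp_pos"],r=o["ee_rot"])
print([(d["extent"],d["score"]) for d in spot_in("wing_top","wrist")[:2]])
cs=[W((-90,120,96)),W((-90,-120,96)),W((90,120,96)),W((90,-120,96))]
w=.81
ws=[W((-45+s*35*np.cos(w),s*35*np.sin(w),133)) for s in(1,-1)]
for X in cs+ws:
    u=wproj(X,o["tcp_pos"],o["ee_rot"]);print(u.round(1));cv2.circle(a,tuple(int(v) for v in u.round()),2,(255,0,0),-1)
cv2.imwrite("pics/w0.png",cv2.resize(a[:,:,::-1],(800,500)))
E
```

```text
[520.11361098 -71.11054224 239.96156633] [-1.79959641e+02 -1.81457255e-02  1.77756216e+02] 11.8833
[([320.1, 196.6, 65.0, 59.6], 0.73)]
[443.2 143.5]
[197.6 143.6]
[424.  301.8]
[216.8 302. ]
[350.  224.8]
[289.9 169.7]
```

View pics/w0.png

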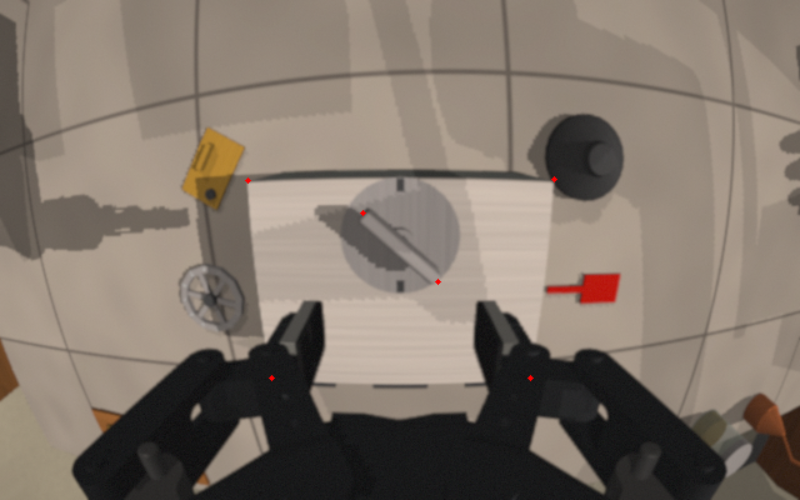

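Predicted points coincide with the image: the front cover corners are at (248,181) and (553,180), and the wing ends at (363,213) and (438,281). So the pose is good and I can grasp.

```bash
python3 - <<'E'
from station import *
from geo import *
import cv2
def show(s):
    o=get_obs();print(s,"p",o["tcp_pos"].round(1),"yaw",o["ee_rot"][2].round(1),"f",o["wrist_force"].round(1),"m",o["moment"].round(2),"w",o["grip_width"].round(1),"gf",round(float(o["grip_force"]),1),"t",round(o["t"],2))
b=177.8
c=lambda z:W((-45,0,z))
for y in(b+46,b-5,b-95): print(solve_ik(c(117),[180,0,y]))
goto(c(200),[180,0,b+46])
move_l(c(117),speed=120);show("down")
grip(0,40);show("grip")
for a in np.arange(36,-0.1,-12):
    move_l(c(117),[180,0,b+a],speed=100);show(a)
wait(.2);show("end")
a=get_image("top");cv2.imwrite("pics/t2.png",cv2.resize(a[130:270,320:500,::-1],None,fx=3,fy=3))
a=get_image("wrist");cv2.imwrite("pics/w2.png",cv2.resize(a[100:300,160:480,::-1],None,fx=2.5,fy=2.5))
E
```

```text
None
[-15.34026912   7.8164119  111.07073234   0.          61.11285576
 -98.14026912]
[-1.53402691e+01  7.81641190e+00  1.11070732e+02 -2.54444375e-14
  6.11128558e+01 -8.14026912e+00]Traceback (most recent call last):
  File "<stdin>", line 9, in <module>
station.Unreachable: the arm cannot take that pose within its joint ranges
```

```bash
cat >> geo.py <<'E'
from station import get_obs
def show(s):
    o=get_obs();print(s,"p",o["tcp_pos"].round(1),"yaw",o["ee_rot"][2].round(1),"f",o["wrist_force"].round(1),"m",o["moment"].round(2),"w",o["grip_width"].round(1),"gf",round(float(o["grip_force"]),1),"t",round(o["t"],2))
E
python3 - <<'E'
from station import *
from geo import *
import cv2
b=177.8
c=lambda z:W((-45,0,z))
goto(c(200),[180,0,b+41])
move_l(c(117),speed=120);show("down")
grip(0,40);show("grip")
for a in (30,20,10,0):
    move_l(c(117),[180,0,b+a],speed=100);show(a)
wait(.2);show("end")
a=get_image("wrist");cv2.imwrite("pics/w2.png",cv2.resize(a[100:300,160:480,::-1],None,fx=2.5,fy=2.5))
E
```

```text
Traceback (most recent call last):
  File "geo.py", line 22, in show
    o=get_obs();print(s,"p",o["tcp_pos"].round(1),"yaw",o["ee_rot"][2].round(1),"f",o["wrist_force"].round(1),"m",o["moment"].round(2),"w",o["grip_width"].round(1),"gf",round(float(o["grip_force"]),1),"t",round(o["t"],2))
                                                                                                                                           ^^^^^^^^^^^^^^^^^^^^^
AttributeError: 'float' object has no attribute 'round'
```

```bash
sed -i 's/o\["grip_width"\].round(1)/round(o["grip_width"],1)/' geo.py
python3 - <<'E'
from station import *
from geo import *
import cv2
b=177.8
c=lambda z:W((-45,0,z))
show("down")
grip(0,40);show("grip")
for a in (30,20,10,0):
    move_l(c(117),[180,0,b+a],speed=100);show(a)
wait(.2);show("end")
a=get_image("wrist");cv2.imwrite("pics/w2.png",cv2.resize(a[100:300,160:480,::-1],None,fx=2.5,fy=2.5))
E
```

```text
down p [521.2 -70.4 117.8] yaw -141.2 f [-0.3  0.   0.6] m [-0.05 -0.04  0.01] w 59.8 gf 0.0 t 13.54
grip p [521.4 -71.  117.9] yaw -141.2 f [ 0.6 -1.5  3.3] m [-0.47 -0.15  0.02] w 8.9 gf 44.3 t 14.05
30 p [521.3 -70.9 117.8] yaw -152.1 f [ 1.1 -3.3  2.6] m [-0.51 -0.21 -0.05] w 8.6 gf 44.4 t 14.39
20 p [521.2 -70.7 117.5] yaw -162.0 f [ 1.6 -4.3  3.5] m [-0.67 -0.31 -0.05] w 8.6 gf 44.4 t 14.72
10 p [521.1 -70.5 117.4] yaw -172.0 f [ 1.9 -3.3  3. ] m [-0.64 -0.4  -0.07] w 8.8 gf 44.4 t 15.04
0 p [521.1 -70.4 117.3] yaw 178.1 f [ 2.1 -3.6  2.9] m [-0.67 -0.52 -0.03] w 9.0 gf 44.4 t 15.37
end p [521.1 -70.3 117.3] yaw 177.9 f [ 4.1 -3.5  2.9] m [-0.61 -0.66  0.08] w 8.8 gf 44.4 t 15.57
```

View pics/w2.png

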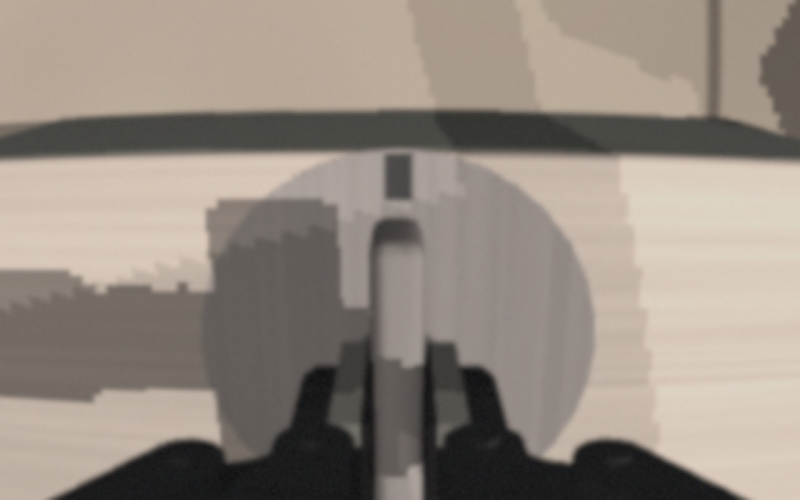

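The wing (column 398) is in line with the front index bar at (398,178). Next I'll press it in, and turn only if the depth is reached.

```bash
python3 - <<'E'
from station import *
from geo import *
b=177.8
c=lambda z:W((-45,0,z))
f0=get_obs()["wrist_force"][2];z0=get_obs()["tcp_pos"][2]
for z in np.arange(114,97,-1.5):
    move_l(c(z),speed=30);f=get_obs()["wrist_force"][2]-f0
    show(z)
    if f>28:break
print("depth",z0-get_obs()["tcp_pos"][2])
E
```

```text
114.0 p [521.  -70.3 113.7] yaw 177.8 f [ 5.  -3.5  2.2] m [-0.7  -0.89  0.08] w 9.0 gf 44.3 t 15.87
112.5 p [521.  -70.3 112.3] yaw 177.8 f [ 4.  -3.6  1.8] m [-0.72 -0.89  0.04] w 8.7 gf 44.3 t 16.12
111.0 p [521.  -70.3 110.8] yaw 177.8 f [ 5.7 -3.2  2.3] m [-0.67 -0.89  0.01] w 8.7 gf 44.3 t 16.37
109.5 p [521.  -70.3 109.2] yaw 177.8 f [ 5.1 -4.7  2.3] m [-0.68 -0.92  0.07] w 8.9 gf 44.3 t 16.62
108.0 p [521.  -70.3 107.7] yaw 177.8 f [ 5.2 -3.8  1.3] m [-0.71 -0.88  0.03] w 8.5 gf 44.3 t 16.87
106.5 p [521.  -70.3 106.2] yaw 177.8 f [ 4.1 -3.4  2.4] m [-0.67 -0.92  0.06] w 9.1 gf 44.3 t 17.12
105.0 p [521.1 -70.4 105.9] yaw 177.8 f [ 1.5 -3.2  7.4] m [-0.62 -0.51  0.04] w 8.7 gf 45.0 t 17.37
103.5 p [521.2 -70.4 105.7] yaw 177.8 f [-1.2 -2.3 14. ] m [-0.46  0.1   0.08] w 8.8 gf 45.9 t 17.62
102.0 p [521.4 -70.4 105.6] yaw 177.9 f [-3.6 -1.7 22. ] m [-0.31  0.63  0.02] w 8.9 gf 46.9 t 17.87
100.5 p [521.5 -70.4 105.5] yaw 177.9 f [-7.1 -0.8 28.8] m [-0.23  1.16  0.02] w 8.8 gf 47.9 t 18.12
99.0 p [521.6 -70.5 105.4] yaw 177.9 f [-9.5 -1.3 34.5] m [-0.08  1.75  0.02] w 9.0 gf 48.8 t 18.37
depth 11.919046522080137
```

```bash
python3 - <<'E'
from station import *
from geo import *
import cv2
b=177.8
c=lambda z:W((-45,0,z))
move_l(c(104),speed=40);show("rel")
for a in (15,30,45,60,75,86,90,92,94):
    move_l(c(104),[180,0,b-a],speed=100);show(a)
    if abs(get_obs()["moment"][2])>1:break
show("e");m=get_obs()
grip(60);show("open")
move_l(c(240),speed=150)
rp=[180,0,b-90]
wait(.2);o=get_obs()
a=get_image("wrist")
ws=[W((-45,s*35,121)) for s in(1,-1)];print([wproj(X,o["tcp_pos"],o["ee_rot"]).round(1) for X in ws])
cv2.imwrite("pics/w3.png",cv2.resize(a[100:300,160:480,::-1],None,fx=2.5,fy=2.5))
s=get_image("side");cv2.imwrite("pics/s3.png",cv2.resize(s[80:240,260:460,::-1],None,fx=3,fy=3))
show("x")
E
```

```text
rel p [521.2 -70.4 105.8] yaw 177.8 f [-1.3 -1.3 14.2] m [-0.46 -0.06  0.03] w 8.7 gf 45.9 t 18.64
15 p [521.3 -70.2 105.7] yaw 162.8 f [-0.1 -1.6 13.6] m [-0.37  0.04 -0.03] w 8.9 gf 46.0 t 19.05
30 p [521.3 -69.9 105.7] yaw 147.8 f [-0.5 -1.1 14.5] m [-0.26 -0.05 -0.05] w 8.7 gf 46.0 t 19.46
45 p [521.5 -69.8 105.8] yaw 132.8 f [ 0.4 -0.9 14.1] m [-0.19 -0.08 -0.05] w 8.6 gf 45.9 t 19.87
60 p [521.7 -69.7 105.7] yaw 117.8 f [ 0.1  0.1 14.7] m [-0.2  -0.21 -0.03] w 8.7 gf 45.9 t 20.27
75 p [521.9 -69.6 105.8] yaw 102.8 f [ 1.  -0.3 13.3] m [-0.14 -0.32 -0.06] w 8.9 gf 45.8 t 20.68
86 p [522.1 -69.6 105.8] yaw 91.8 f [ 2.1 -0.1 12.5] m [-0.09 -0.37 -0.06] w 9.0 gf 45.8 t 21.02
90 p [522.2 -69.6 105.8] yaw 87.8 f [ 2.6 -0.6 13. ] m [-0.14 -0.33 -0.06] w 8.9 gf 45.8 t 21.27
92 p [522.2 -69.6 105.8] yaw 85.9 f [ 2.8  0.  13.2] m [-0.06 -0.38  0.41] w 8.9 gf 46.1 t 21.52
94 p [522.1 -69.6 105.8] yaw 84.0 f [ 2.   0.2 12.2] m [-0.07 -0.41  0.74] w 8.7 gf 50.0 t 21.77
e p [522.1 -69.6 105.8] yaw 84.0 f [ 2.   0.2 12.2] m [-0.07 -0.41  0.74] w 8.7 gf 50.0 t 21.77
open p [519.7 -69.9 103.2] yaw 83.8 f [ 0.4 -1.2  0.1] m [0.04 0.01 0.  ] w 60.1 gf 0.0 t 22.32
[array([317.6, 153.9]), array([323.1, 231. ])]
x p [520.  -70.1 239.1] yaw 83.8 f [ 0.7 -0.8  0.5] m [-0.   -0.05  0.  ] w 60.1 gf 0.0 t 23.68
```

View pics/w3.png

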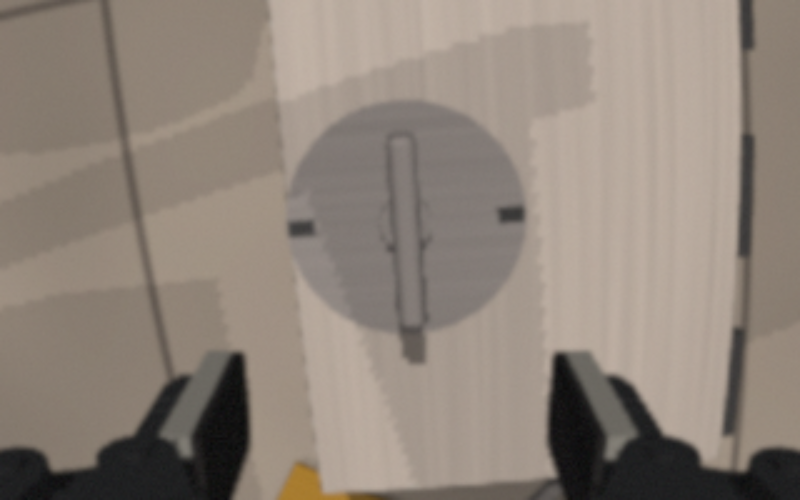

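View pics/s3.png

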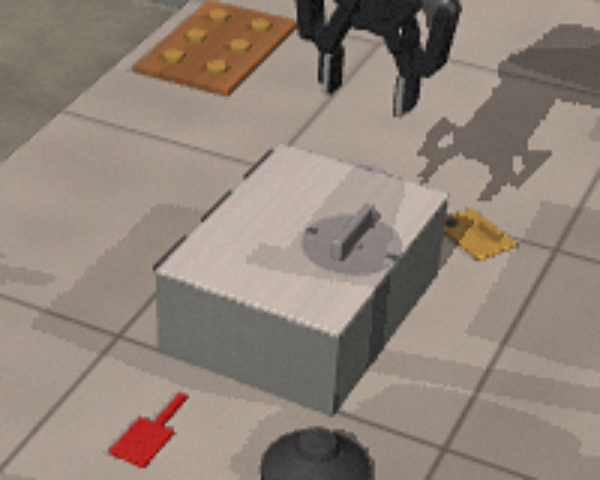

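The wing runs from (400,135) to (412,327), square to the index bars at (302,228) and (511,214). The side view shows it low and the cover flat.

```bash
python3 -c "
from station import *
print(sign_off())"
```

```text
the job is handed in; nothing more can be done
None
```

The cover is shut, the stud is pressed fully in (11.9 mm of travel) and the wing is turned a quarter turn clockwise to its stop, so it lies across the cover; I did not disturb the other parts, and handed the job in at about 24 s.

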